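# Pack the found torch in the free carry tray

## Task

Exactly one of the two blue carry trays is already taken by the silver aeroplane. Lay the red torch flat inside the other, free tray without dropping it, then swing that tray's carry handle up until it snaps upright and stays there, ready to be carried. Leave the handle of the aeroplane's tray folded down and everything else where it is.

Things in the scene. Friction and masses are not known exactly. Their poses are not given: they have to be found in the camera images.
- torch: Red plastic torch lying on its flat underside, 140 mm long along its x, head to +x. Handle: 100 mm long (x -70 to +30 mm), 32 mm wide and high; head: 40 mm long (x 30 to 70 mm), 44 mm wide and high. Origin: under the middle of its length, on the underside; z up. Mass about 150 g.
- torch_grip (a point): Place to grip the torch: middle of its handle, near the centre of mass, at (-10, 0, 16) mm in the torch's frame.
- torch_front (a point): Centre of the torch's front end, 70 mm ahead of its origin, 17 mm above its underside.
- torch_tail (a point): Centre of the torch's tail end, 70 mm behind its origin, 17 mm above its underside.
- tray_left: Left carry tray (left: +y, right: -y, as the robot sees it): blue plastic, open, fixed; 210 (x) x 130 (y) x 40 mm high, walls and floor 5 mm. Origin: centre of its underside. A post 60 mm high at each short end carries the handle's hinge: axis along the tray's x through (0, 0, 52) mm. One tray holds the aeroplane, the other only a flat green felt patch.
- tray_right: Right carry tray (left: +y, right: -y, as the robot sees it): blue plastic, open, fixed; 210 (x) x 130 (y) x 40 mm high, walls and floor 5 mm. Origin: centre of its underside. A post 60 mm high at each short end carries the handle's hinge: axis along the tray's x through (0, 0, 52) mm. One tray holds the aeroplane, the other only a flat green felt patch.
- handle_left (a joint): Hinge of the left tray's carry handle, rad: 0 = folded down, level, sticking out on the tray's -y side; 1.57 = upright, its end stop, where sprung detent balls at the hinge ends hold it. Short of the detent its weight folds it down again. From about 0.9 rad the balls resist; past about 1.4 they snap it home. It takes about 3 N at the bar.
- handle_right (a joint): Hinge of the right tray's carry handle, rad: 0 = folded down, level, sticking out on the tray's -y side; 1.57 = upright, its end stop, where sprung detent balls at the hinge ends hold it. Short of the detent its weight folds it down again. From about 0.9 rad the balls resist; past about 1.4 they snap it home. It takes about 3 N at the bar.
- bar_left (a point): Middle of the left handle's bar. The handle is a steel U 226 mm wide (rod 10 mm thick), its bar parallel to the tray's x at 100 mm from the hinge axis; the middle 100 mm of the bar is a black rubber grip 16 mm in diameter. Folded down this point lies at (0, -100, 52) mm in the tray's frame, upright at (0, 0, 152) mm.
- bar_right (a point): Middle of the right handle's bar. The handle is a steel U 226 mm wide (rod 10 mm thick), its bar parallel to the tray's x at 100 mm from the hinge axis; the middle 100 mm of the bar is a black rubber grip 16 mm in diameter. Folded down this point lies at (0, -100, 52) mm in the tray's frame, upright at (0, 0, 152) mm.
- plane: Silver toy aeroplane, 97 mm long, 100 mm wingspan, 46 mm high, standing on its wheels about in the middle of one of the trays. Origin: on the underside, near the middle; nose to +x.
- ruler: Bystander: bamboo ruler segment 90 x 28 x 5 mm, lying flat behind the trays. Origin: centre of its underside.
- bead_dark: Bystander: dark glossy wooden bead, 45 mm across, 40 mm high, on a flat end. Origin: centre of its underside.
- bead_orange: Bystander: orange-painted glossy wooden bead, 45 mm across, 40 mm high, on a flat end. Origin: centre of its underside.
Things that resemble listed ones, but are neither listed nor needed, are in the scene too. Several things look just like the torch: the one meant starts farthest to the robot's right. There is more than one size of the plane; the job needs the larger.

How it is judged:
By the outcome, as a careful person would: the job done as asked, in the order asked, and still so for the second after the job is handed in, with the robot touching nothing.
It also fails if it takes over 59 s, if anything falls off the work surface, if the arm or the gripper's body presses on something with over 40 N, if the wrist force passes 120 N, or if a joint passes its speed limit or range.

## Robot

A 6-joint arm with a two-finger parallel gripper is mounted at the origin on the work surface. World frame = base frame: x ahead of the robot, y to its left, z up, the work surface at z = 0. Lengths are in mm, angles in rad, forces in N, time in s.
With the tool pointing down it reaches from about 275 to 1000 mm from the base axis. Payload 8.4 kg.
Tool frame: the origin (TCP) lies midway between the tips of the shut fingers; the grasp point (between the pads) lies 19 mm behind it; z points along the fingers, y is the line along which they close (so a half turn about z gives the same grasp; the last joint's range is limited). The gripper opens to 85 mm and grips with 20 to 120 N. Pads are 22 mm wide; open, the fingers measure 114 mm over their backs; the gripper's body (76 mm by 85 mm) begins 54 mm behind the grasp point. The pads swing forward as they close: fully open they stand 13 mm farther back than shut.
Start: joints at [-1.249, 0.353, 1.633, -0, 1.155, -0.002], TCP at [198.856, -592.524, 231.281] pointing down, gripper open.
Joint ranges: [-2.63, 2.63], [-0.92, 2.1], [0.06, 2.66], [-1.3, 4.44], [0, 2.69], [-3.02, 3.02]. Speed limits (rad/s): [2.22, 2.22, 2.79, 3.14, 3.14, 3.14].

## Interface

Orientations are given as [roll, pitch, yaw] about the fixed x, y, z axes, in that order (R = Rz(yaw) Ry(pitch) Rx(roll)).
In Python, from rig import r, cams gives the robot as it stands. The module is installed in compiled form; this text tells all that it offers.
- The arm moves only by the tool send_rows, never from a script. Its argument "targets" is one flat list of numbers, 7 for each row, row after row: the shift along the tool's x, y, z in m, then the turn, a rotation vector about the tool's x, y, z in rad, then the opening, from -1 (shut) to 1 (fully open). In form: [tx, ty, tz, wx, wy, wz, fingers, tx, ty, tz, wx, wy, wz, fingers, ...]. A call has 1 to 12 rows; each row is the pose to reach, as a shift and turn from the pose commanded when the call began, along the tool's axes at that moment; what a row does not reach only later rows make up. A row lasts 1/12 s, in which the tool goes at most 41.7 mm and 7.16 degrees, less where a joint would pass 70% of its speed; a pose out of reach is approached as far as the arm can. A call with a gripper value outside its range is refused whole. The fingers move at their own pace and stop on an object; "grip_force" is the grip in N (left out, the last holds). Time passes only in rows, so rows that repeat a pose let the fingers close. It gives the time, the measured TCP pose, the force, the opening and the grip force at its end, in the units of the state.
- r.sense(): the state, without advancing time (a new reading comes with each control period).
- cams.grab_frame(name): name is "side" or "top"; returns a dict with "color" (420x560x3 uint8, blue, green, red), "fx", "fy", "cx", "cy" (pixels), "xyz" and "attitude" of the camera in the world. Camera axes: x right, y down, z forward; pixel columns grow to the right and rows downward; lengths in mm; the calibration is good to about 2 mm. A picture is of the moment at which its call begins. There is no depth.
- r.sign_off(): hands the job in; it is judged then, once.
The state is a dict: "clock": time; "qpos": joint angles; "qvel": joint speeds; "joint_efforts": joint torques, N m; "eef_pos": TCP position; "tcp_rot": TCP orientation; "contact_force": force on the tool from outside, world axes, zero at the start; "wrist_torque": the same for the moment, N m; "opening": opening from 0.0 (shut) to 1.0 (fully open); "grasp_force": force on a finger pad.
Only numpy, scipy, OpenCV 4.12 (cv2) and the standard library are available. Lean on these libraries where they do the work, as an engineer would, in place of code of your own. Each camera call takes 0.05 s, during which the arm holds its last target. There are 200 camera calls.

## Working session

There is one attempt and no reset: what is moved stays moved. The work goes in short steps, Python scripts to look and compute and a tool call to move; the robot and the scene stay as the last step left them, time stands still between calls to the robot, and variables do not carry over. Pictures are saved under pics/ and viewed, at most 10 in all, crops included, and the job is handed in when it is done.

Besides the shell and the picture viewer there is one more tool, called after "Request:" by a JSON object that holds its "api" and its "payload". send_rows: Moves the arm, as the interface text tells. Its arguments: {"type":"object","properties":{"targets":{"type":"array"},"grip_force":{"type":"number"}},"required":["targets"]}

```bash
mkdir -p pics
python3 - <<'E'
from rig import r,cams
import cv2,numpy as np
s=r.sense();print(s)
for n in("top","side"):
    f=cams.grab_frame(n);np.save(n+"0.npy",f["color"]);print(n,{k:f[k] for k in f if k!="color"})
    cv2.imwrite(f"pics/{n}0.png",cv2.resize(f["color"],(784,588),interpolation=cv2.INTER_CUBIC))
E
```

```text
{'clock': 0.0, 'qpos': array([-1.24939455e+00,  3.53690815e-01,  1.63416087e+00,  7.88470608e-06,
        1.15521241e+00, -2.39240448e-03]), 'qvel': array([-0.00017503, -0.00042035,  0.00019351,  0.00042829, -0.00041166,
        0.00114914]), 'joint_efforts': array([ 3.57973535e-03, -6.05244040e+01, -3.42062438e+01,  1.69772379e-04,
        9.18434904e-03,  1.30999732e-05]), 'eef_pos': array([ 198.70284566, -592.04608753,  230.52360806]), 'tcp_rot': array([-3.14012123e+00, -1.07291305e-05,  3.23790983e-01]), 'contact_force': array([-0.74972586, -0.9224444 , -0.18140198]), 'wrist_torque': array([ 0.03135752, -0.00763745,  0.00044947]), 'grasp_force': 0.0, 'opening': 0.9975139001570176}
top {'fx': 482.4818517193037, 'fy': 482.4818517193037, 'cx': 284.38028529091343, 'cy': 204.31155553936728, 'xyz': array([ 453.96070958,   25.43413933, 1176.04866104]), 'attitude': array([-3.11066148, -0.01553612, -1.57302504])}
side {'fx': 380.8241667959492, 'fy': 380.8241667959492, 'cx': 279.09892355498545, 'cy': 205.8640855209685, 'xyz': array([ 427.20691819, -782.59299942,  546.16517167]), 'attitude': array([-2.09943512e+00,  1.18998309e-03, -1.05616422e-01])}
```

View pics/top0.png

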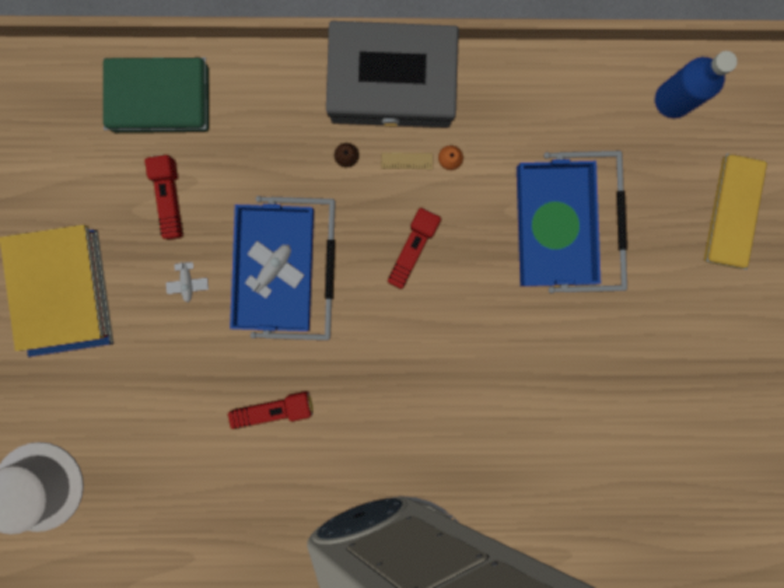

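View pics/side0.png

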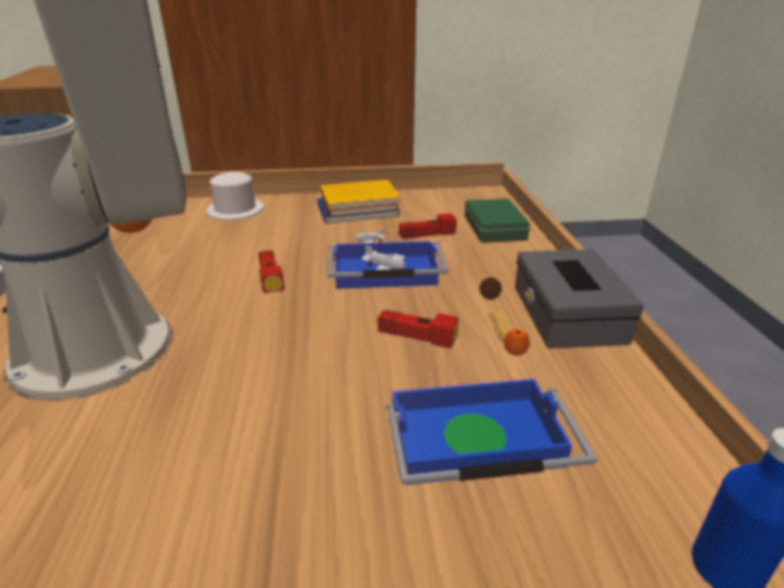

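The top view shows three torches at (414,248), (165,197) and (270,411) in the 784-wide picture. Image right is the robot's right (-y), so (414,248) is the one meant. The right tray (560,222) has only the green felt and is free. The left tray (272,268) holds the larger plane, and the small plane (185,283) lies on the table.

```bash
cat > h.py <<'E'
import cv2,numpy as np
from scipy.spatial.transform import Rotation as R
def ray(f,px):
    px=np.atleast_2d(px).astype(float)
    d=np.c_[(px[:,0]-f["cx"])/f["fx"],(px[:,1]-f["cy"])/f["fy"],np.ones(len(px))]
    return d@R.from_euler("xyz",f["attitude"]).as_matrix().T
def onplane(f,px,z):
    d=ray(f,px);return (f["xyz"]+d*((z-f["xyz"][2])/d[:,2])[:,None])[:,:2]
def proj(f,P):
    c=(np.atleast_2d(P)-f["xyz"])@R.from_euler("xyz",f["attitude"]).as_matrix()
    return np.c_[f["fx"]*c[:,0]/c[:,2]+f["cx"],f["fy"]*c[:,1]/c[:,2]+f["cy"]]
def mask(img,lo,hi):
    h=cv2.cvtColor(img,cv2.COLOR_BGR2HSV)
    if lo[0]<0:return cv2.inRange(h,(0,*lo[1:]),hi)|cv2.inRange(h,(180+lo[0],*lo[1:]),(180,255,255))
    return cv2.inRange(h,lo,hi)
def blobs(m,amin=150):
    cs,_=cv2.findContours(m,cv2.RETR_EXTERNAL,cv2.CHAIN_APPROX_NONE)
    return [c[:,0] for c in cs if cv2.contourArea(c)>amin]
RED=((-8,150,60),(6,255,255));BLUE=((105,120,50),(125,255,255));GREEN=((50,120,50),(75,255,255));BLK=((0,0,0),(180,255,45))
def box(f,c,z):
    rc=cv2.minAreaRect(onplane(f,c,z).astype(np.float32));p=cv2.boxPoints(rc);e=[p[1]-p[0],p[2]-p[1]]
    a=max(e,key=np.linalg.norm);return np.round(rc[0],1),np.round(sorted(map(np.linalg.norm,e)),1),round((np.degrees(np.arctan2(a[1],a[0]))+90)%180-90,1)
E
python3 - <<'E'
from h import *
from rig import cams
T=cams.grab_frame("top");S=cams.grab_frame("side")
for n,col,z in(("red",RED,22),("blue",BLUE,40),("green",GREEN,6),("blk",BLK,58)):
    for c in blobs(mask(T["color"],*col)):
        print(n,c.mean(0).round(),len(c),*box(T,c,z))
# torch: handle/ head in side view
for c in blobs(mask(S["color"],*RED),80): print("side red",c.mean(0).round(),c.min(0),c.max(0))
a=T["color"][130:220,260:330];b=S["color"][210:260,255:345]
cv2.imwrite("pics/crop.png",np.hstack([cv2.resize(a,(390,500),interpolation=3),cv2.resize(b,(400,500),interpolation=3)]))
E
```

```text
red [193. 294.] 137 [275.9 227.3] [ 43.9 137.7] -77.8
red [295. 177.] 127 [554.1 -15.8] [ 41.9 139.8] -26.7
red [118. 139.] 151 [643.6 404.8] [ 49.3 144.1] 10.6
blue [194. 191.] 280 [522.1 220.3] [130.4 210.1] -2.0
blue [398. 159.] 278 [ 597.8 -263.1] [133.6 211.4] 1.5
blue [493.  62.] 119 [ 826.5 -488.2] [ 68.5 123.2] -53.8
green [396. 160.] 90 [ 596.7 -266.9] [76.  76.1] -0.5
blk [257. 370.] 129 [109.6  72.6] [ 35.5 144.5] -68.8
blk [235. 192.] 87 [517.3 121.6] [11.1 93.1] -2.2
blk [444. 157.] 87 [ 598.6 -364.7] [11.7 94.1] 1.7
blk [301.  86.] 89 [765.2 -31.6] [14.1 98.3] -89.9
blk [257.  84.] 91 [768.5  72.6] [ 14.6 100.4] 88.0
blk [280.  48.] 131 [855.1  18.2] [ 50.  110.7] 88.0
side red [299. 233.] [270 222] [326 247]
side red [192. 190.] [186 179] [200 200]
side red [306. 162.] [285 153] [324 169]
```

View pics/crop.png

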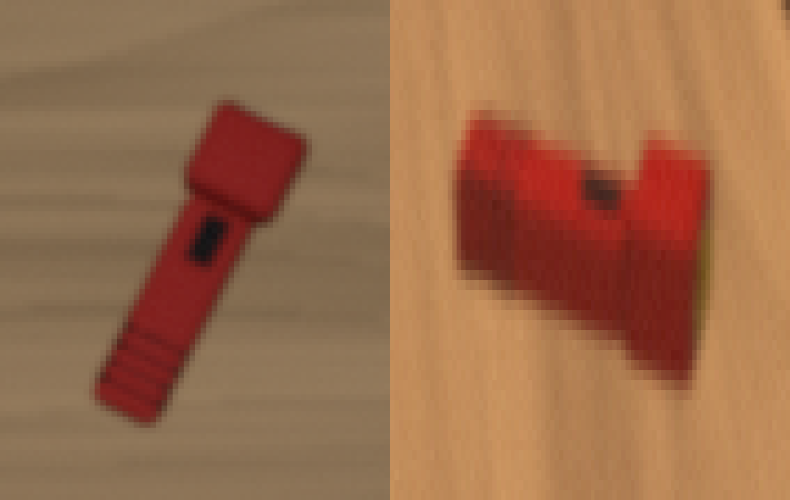

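The crop confirms it: a red torch with its head toward upper right (+x, -y) and a switch on the handle, about 140 × 42 mm. The tray boxes measure 210 × 130 and the bar sits about 100 mm from the tray centre, so everything is consistent.

```bash
cat >> h.py <<'E'
def plan(xyz,yaw,s=None):
    from rig import r
    s=s or r.sense();A=R.from_euler("xyz",s["tcp_rot"]);B=R.from_euler("xyz",[np.pi,0,yaw])
    print("shift",A.inv().apply((np.array(xyz)-s["eef_pos"])/1000).round(4),"turn",(A.inv()*B).as_rotvec().round(4),
      "| pos",s["eef_pos"].round(1),"q",s["qpos"].round(2),"F",s["contact_force"].round(1),"op",round(s["opening"],2),"t",round(s["clock"],2))
E
python3 - <<'E'
from h import *
from rig import cams
S=cams.grab_frame("side");y=np.radians(-26.7)
o=np.array([554,-16,0]);u=np.array([np.cos(y),np.sin(y),0])
print("origin/front/tail side px",proj(S,[o+[0,0,20],o+70*u+[0,0,17],o-70*u+[0,0,17]]).round())
c=[597,-265,0];print("tray px",proj(S,np.array([c,[597,-265,5]])).round(), [x.mean(0).round() for x in blobs(mask(S["color"],*GREEN))])
plan([545,-11.5,150],-0.466)
E
```

```text
origin/front/tail side px [[298. 232.]
 [325. 238.]
 [271. 227.]]
tray px [[339. 311.]
 [339. 309.]] [array([339., 310.])]
shift [ 0.513  -0.4405  0.0813] turn [-6.000e-04  2.000e-04  7.898e-01] | pos [ 198.8 -592.3  231. ] q [-1.25  0.35  1.63  0.    1.16 -0.  ] F [-0.6 -0.4  1.3] op 1.0 t 0.25
```

Request:
{"api": "send_rows", "payload": {"targets": [0.513, -0.44, 0.08, 0, 0, 0.79, 1, 0.513, -0.44, 0.08, 0, 0, 0.79, 1, 0.513, -0.44, 0.08, 0, 0, 0.79, 1, 0.513, -0.44, 0.08, 0, 0, 0.79, 1, 0.513, -0.44, 0.08, 0, 0, 0.79, 1, 0.513, -0.44, 0.08, 0, 0, 0.79, 1, 0.513, -0.44, 0.08, 0, 0, 0.79, 1, 0.513, -0.44, 0.08, 0, 0, 0.79, 1, 0.513, -0.44, 0.08, 0, 0, 0.79, 1, 0.513, -0.44, 0.08, 0, 0, 0.79, 1, 0.513, -0.44, 0.08, 0, 0, 0.79, 1, 0.513, -0.44, 0.08, 0, 0, 0.79, 1]}}

```text
clock: 1.25
eef_pos: [449.6, -171.9, 173.6]
tcp_rot: [-3.142, -0.001, -0.466]
contact_force: [1.0, 0.1, 0.9]
opening: 1.001
grasp_force: 0.0
```

```bash
python3 -c "
from h import *
plan([545,-11.5,150],-0.466)"
```

```text
shift [ 0.0131 -0.1862  0.0236] turn [-0.     -0.0006 -0.0004] | pos [ 449.6 -171.9  173.6] q [-0.37  0.2   1.99 -0.    0.95  1.67] F [1.  0.1 0.9] op 1.0 t 1.25
```

Request:
{"api": "send_rows", "payload": {"targets": [0.013, -0.186, 0.024, 0, 0, 0, 1, 0.013, -0.186, 0.024, 0, 0, 0, 1, 0.013, -0.186, 0.024, 0, 0, 0, 1, 0.013, -0.186, 0.024, 0, 0, 0, 1, 0.013, -0.186, 0.024, 0, 0, 0, 1, 0.013, -0.186, 0.024, 0, 0, 0, 1, 0.013, -0.186, 0.024, 0, 0, 0, 1, 0.013, -0.186, 0.024, 0, 0, 0, 1, 0.013, -0.186, 0.024, 0, 0, 0, 1]}}

```text
clock: 2.0
eef_pos: [543.6, -14.3, 149.6]
tcp_rot: [3.141, 0.0, -0.467]
contact_force: [-0.4, 0.3, -0.4]
opening: 0.997
grasp_force: 0.0
```

```bash
python3 -c "
from h import *
plan([545,-11.5,3],-0.466)"
```

```text
shift [ 0.     -0.0032  0.1466] turn [ 0.0003  0.0002 -0.0011] | pos [543.6 -14.3 149.6] q [-0.03  0.32  1.88 -0.    0.94  2.01] F [-0.4  0.3 -0.4] op 1.0 t 2.0
```

Descend, with slower rows near the table.

Request:
{"api": "send_rows", "payload": {"targets": [0, -0.001, 0.02, 0, 0, 0, 1, 0, -0.002, 0.05, 0, 0, 0, 1, 0, -0.003, 0.08, 0, 0, 0, 1, 0, -0.003, 0.1, 0, 0, 0, 1, 0, -0.003, 0.12, 0, 0, 0, 1, 0, -0.003, 0.132, 0, 0, 0, 1, 0, -0.003, 0.14, 0, 0, 0, 1, 0, -0.003, 0.144, 0, 0, 0, 1, 0, -0.003, 0.146, 0, 0, 0, 1, 0, -0.003, 0.146, 0, 0, 0, 1]}}

```text
clock: 2.83
eef_pos: [545.9, -11.0, 4.0]
tcp_rot: [-3.141, -0.001, -0.467]
contact_force: [-0.1, -0.4, -0.4]
opening: 1.0
grasp_force: 0.0
```

Request:
{"api": "send_rows", "payload": {"targets": [0, 0, 0, 0, 0, 0, -1, 0, 0, 0, 0, 0, 0, -1, 0, 0, 0, 0, 0, 0, -1, 0, 0, 0, 0, 0, 0, -1, 0, 0, 0, 0, 0, 0, -1, 0, 0, 0, 0, 0, 0, -1, 0, 0, 0, 0, 0, 0, -1, 0, 0, 0, 0, 0, 0, -1, 0, 0, 0, 0, 0, 0, -1, 0, 0, 0, 0, 0, 0, -1], "grip_force": 40}}

```text
clock: 3.67
eef_pos: [545.8, -10.8, 4.1]
tcp_rot: [-3.141, -0.001, -0.466]
contact_force: [-2.4, -0.2, 5.5]
opening: 0.37
grasp_force: 40.5
```

Run:
```python
from h import *
from rig import cams,r
s=r.sense();print(s["opening"]*85,s["grasp_force"],s["contact_force"],s["eef_pos"],s["tcp_rot"])
S=cams.grab_frame("side")["color"]
cv2.imwrite("pics/grip.png",cv2.resize(S[120:270,200:400],(800,600),interpolation=3))
```

```text
31.43970566824544 40.51753878593445 [-2.41568965 -0.23306353  5.49508151] [545.81928276 -10.77969298   4.069004  ] [-3.14131082e+00 -5.75879744e-04 -4.66179672e-01]
```

View pics/grip.png

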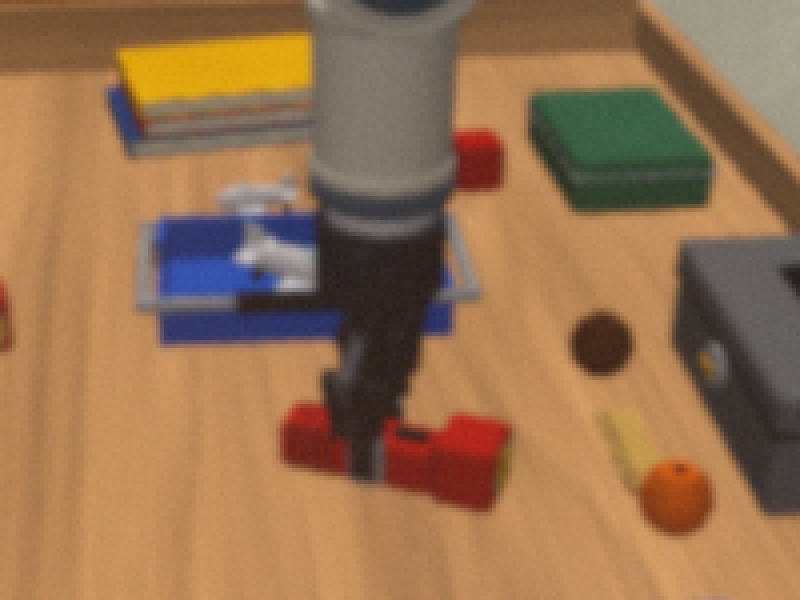

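The fingers hold the middle of the handle, at about (365,450) in the crop, and the opening of 31 mm matches the 32 mm handle. Lifting.

Request:
{"api": "send_rows", "payload": {"targets": [0, 0, -0.003, 0, 0, 0, -1, 0, 0, -0.01, 0, 0, 0, -1, 0, 0, -0.022, 0, 0, 0, -1, 0, 0, -0.036, 0, 0, 0, -1, 0, 0, -0.052, 0, 0, 0, -1, 0, 0, -0.068, 0, 0, 0, -1, 0, 0, -0.084, 0, 0, 0, -1, 0, 0, -0.096, 0, 0, 0, -1, 0, 0, -0.106, 0, 0, 0, -1, 0, 0, -0.11, 0, 0, 0, -1, 0, 0, -0.11, 0, 0, 0, -1]}}

```text
clock: 4.63
eef_pos: [546.0, -10.8, 114.7]
tcp_rot: [-3.141, -0.002, -0.466]
contact_force: [0.3, -0.2, -0.7]
opening: 0.364
grasp_force: 39.7
```

```bash
python3 -c "
from h import *
plan([587,-265,114],0.026)"
```

```text
shift [0.1509 0.2086 0.0007] turn [-3.000e-04 -1.700e-03 -4.922e-01] | pos [546.  -10.8 114.7] q [-0.02  0.37  1.9   0.    0.86  2.01] F [ 0.3 -0.2 -0.7] op 0.36 t 4.63
```

Request:
{"api": "send_rows", "payload": {"targets": [0.003, 0.004, 0, 0, 0, -0.01, -1, 0.012, 0.017, 0, 0, 0, -0.04, -1, 0.026, 0.035, 0, 0, 0, -0.084, -1, 0.042, 0.058, 0, 0, 0, -0.138, -1, 0.06, 0.083, 0, 0, 0, -0.197, -1, 0.078, 0.108, 0, 0, 0, -0.256, -1, 0.097, 0.134, 0, 0, 0, -0.315, -1, 0.113, 0.156, 0, 0, 0, -0.369, -1, 0.128, 0.177, 0, 0, 0, -0.418, -1, 0.14, 0.194, 0, 0, 0, -0.458, -1, 0.148, 0.205, 0, 0, 0, -0.482, -1, 0.151, 0.209, 0, 0, 0, -0.492, -1]}}

```text
clock: 5.63
eef_pos: [585.9, -267.6, 112.2]
tcp_rot: [-3.141, 0.001, 0.026]
contact_force: [-0.0, -0.3, -1.6]
opening: 0.368
grasp_force: 39.8
```

Request:
{"api": "send_rows", "payload": {"targets": [0, 0, 0, 0, 0, 0, -1, 0, 0, 0, 0, 0, 0, -1, 0, 0, 0, 0, 0, 0, -1]}}

```text
clock: 5.88
eef_pos: [586.0, -264.3, 113.0]
tcp_rot: [-3.141, 0.001, 0.026]
contact_force: [0.0, -0.2, -1.3]
opening: 0.369
grasp_force: 39.8
```

Run:
```python
from h import *
from rig import cams,r
plan([587,-265,10],0.026)
S=cams.grab_frame("side")
cv2.imwrite("pics/over.png",cv2.resize(S["color"][150:390,200:520],(800,600),interpolation=3))
for c in blobs(mask(S["color"],*RED),80): print(c.mean(0),c.min(0),c.max(0))
print(proj(S,[[667,-263,127],[527,-267,127]]).round())
```

```text
shift [0.0011 0.0008 0.103 ] turn [-0.0008  0.0011 -0.0002] | pos [ 586.  -264.3  113. ] q [-0.43  0.51  1.69  0.    0.95  1.12] F [ 0.  -0.2 -1.3] op 0.37 t 5.88
[319.60204082 260.67346939] [304 248] [335 273]
[366.92173913 256.84347826] [348 239] [385 270]
[191.45454545 189.49090909] [186 179] [200 199]
[303.61797753 161.8988764 ] [285 153] [320 169]
[[382. 255.]
 [305. 262.]]
```

View pics/over.png

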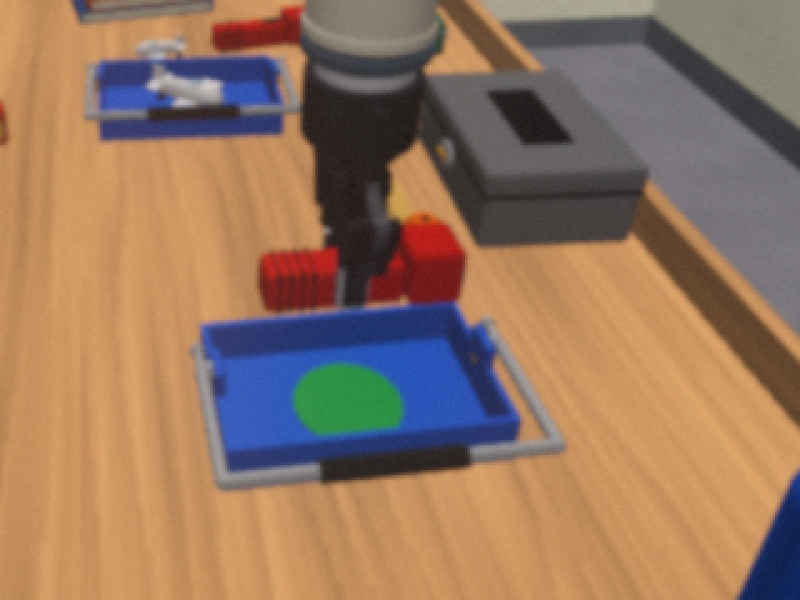

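The torch is held level above the tray. Its head is at (432,262), its tail at (265,280) and the felt lies below it, as predicted. Lowering.

Request:
{"api": "send_rows", "payload": {"targets": [0.001, 0, 0.004, 0, 0, 0, -1, 0.001, 0, 0.014, 0, 0, 0, -1, 0.001, 0, 0.028, 0, 0, 0, -1, 0.001, 0, 0.044, 0, 0, 0, -1, 0.001, 0, 0.06, 0, 0, 0, -1, 0.001, 0, 0.074, 0, 0, 0, -1, 0.001, 0, 0.084, 0, 0, 0, -1, 0.001, 0, 0.091, 0, 0, 0, -1, 0.001, 0, 0.096, 0, 0, 0, -1, 0.001, 0, 0.099, 0, 0, 0, -1, 0.001, 0, 0.101, 0, 0, 0, -1, 0.001, 0, 0.101, 0, 0, 0, -1]}}

```text
clock: 6.93
eef_pos: [587.6, -265.4, 12.7]
tcp_rot: [3.141, -0.0, 0.026]
contact_force: [-0.1, 0.1, -0.9]
opening: 0.365
grasp_force: 39.8
```

Request:
{"api": "send_rows", "payload": {"targets": [0, 0, 0.001, 0, 0, 0, -1, 0, 0, 0.002, 0, 0, 0, -1, 0, 0, 0.003, 0, 0, 0, -1, 0, 0, 0.003, 0, 0, 0, -1]}}

```text
clock: 7.27
eef_pos: [587.5, -265.4, 9.7]
tcp_rot: [3.142, -0.0, 0.026]
contact_force: [0.7, 1.4, -0.4]
opening: 0.365
grasp_force: 39.8
```

Request:
{"api": "send_rows", "payload": {"targets": [0, 0, 0.0005, 0, 0, 0, -1, 0, 0, 0.001, 0, 0, 0, -1, 0, 0, 0.0015, 0, 0, 0, -1, 0, 0, 0.0015, 0, 0, 0, -1]}}

```text
clock: 7.6
eef_pos: [587.6, -265.4, 9.1]
tcp_rot: [3.141, -0.0, 0.026]
contact_force: [-4.0, 1.2, 9.2]
opening: 0.368
grasp_force: 41.1
```

Touching the floor now. Open partway so the fingers stay inside the walls.

Request:
{"api": "send_rows", "payload": {"targets": [0, 0, 0, 0, 0, 0, 0.2, 0, 0, 0, 0, 0, 0, 0.2, 0, 0, 0, 0, 0, 0, 0.2, 0, 0, 0, 0, 0, 0, 0.2, 0, 0, 0, 0, 0, 0, 0.2]}}

```text
clock: 8.02
eef_pos: [587.4, -265.3, 7.9]
tcp_rot: [-3.142, 0.0, 0.026]
contact_force: [-0.3, -0.0, -0.7]
opening: 0.603
grasp_force: 0.0
```

Request:
{"api": "send_rows", "payload": {"targets": [0, 0, -0.004, 0, 0, 0, 0.2, 0, 0, -0.014, 0, 0, 0, 0.2, 0, 0, -0.03, 0, 0, 0, 0.2, 0, 0, -0.055, 0, 0, 0, 0.2, 0, 0, -0.085, 0, 0, 0, 0.2, 0, 0, -0.115, 0, 0, 0, 0.2, 0, 0, -0.14, 0, 0, 0, 0.2, 0, 0, -0.15, 0, 0, 0, 0.2, 0, 0, -0.15, 0, 0, 0, 0.2]}}

```text
clock: 8.77
eef_pos: [589.1, -266.1, 161.8]
tcp_rot: [3.139, -0.005, 0.026]
contact_force: [0.3, -0.6, -0.8]
opening: 0.598
grasp_force: 0.0
```

Run:
```python
from h import *
from rig import cams,r
S=cams.grab_frame("side");T=cams.grab_frame("top")
cv2.imwrite("pics/placed.png",np.hstack([cv2.resize(S["color"][240:360,260:440],(450,300),interpolation=3),cv2.resize(T["color"][90:230,340:475],(300,300),interpolation=3)]))
m=mask(S["color"],*BLK);m[:300]=0
for c in blobs(m,80): print("side bar",c.mean(0).round(1))
y=.026
for b in([599,-365,52],): print(proj(S,[b]).round(1),proj(T,[b]).round(1))
for c in blobs(mask(T["color"],*BLK),150): print(c.mean(0).round(),*box(T,c,58))
plan([599,-365,150],0.026)
```

```text
[[356.9 332.9]] [[442.9 157.1]]
[235. 192.] [517.3 121.4] [10.8 93.1] -2.2
[410. 149.] [ 614.8 -292.7] [43.8 93.2] -52.0
[301.  86.] [765.2 -31.6] [14.1 98.3] -89.9
[256.  84.] [768.6  75. ] [14.4 95.7] 88.0
[280.  48.] [855.1  18. ] [ 49.9 110.3] 88.0
shift [0.0093 0.1001 0.0078] turn [-0.      0.0001 -0.0002] | pos [ 587.1 -265.2  157.8] q [-0.43  0.46  1.65  0.    1.03  1.12] F [ 0.3  0.4 -0.8] op 0.6 t 8.87
```

View pics/placed.png

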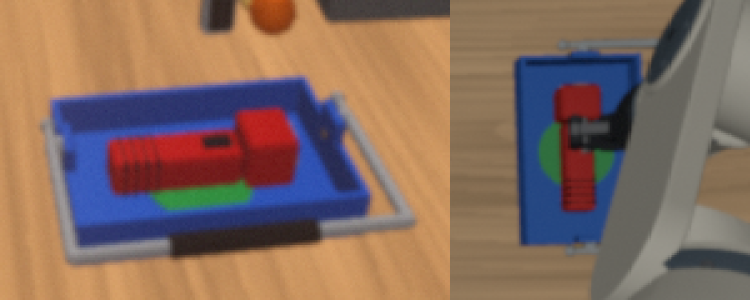

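The torch lies flat and centred in the free tray (side crop: head (267,150), tail (130,165)), with the bar's rubber grip at (245,237) as predicted. Next I move above the bar with the fingers half closed.

Request:
{"api": "send_rows", "payload": {"targets": [0.001, 0.005, 0, 0, 0, 0, -0.3, 0.003, 0.02, 0.003, 0, 0, 0, -0.3, 0.005, 0.04, 0.008, 0, 0, 0, -0.3, 0.007, 0.062, 0.016, 0, 0, 0, -0.3, 0.009, 0.082, 0.026, 0, 0, 0, -0.3, 0.01, 0.095, 0.036, 0, 0, 0, -0.3, 0.01, 0.1, 0.044, 0, 0, 0, -0.3, 0.01, 0.1, 0.048, 0, 0, 0, -0.3, 0.01, 0.1, 0.048, 0, 0, 0, -0.3, 0.01, 0.1, 0.048, 0, 0, 0, -0.3]}}

```text
clock: 9.7
eef_pos: [599.7, -364.1, 109.5]
tcp_rot: [-3.141, 0.001, 0.026]
contact_force: [0.4, 0.1, 0.1]
opening: 0.356
grasp_force: 0.0
```

Run:
```python
from h import *
from rig import cams,r
plan([599,-365.5,34],0.026)
S=cams.grab_frame("side")
cv2.imwrite("pics/bar.png",cv2.resize(S["color"][240:390,260:460],(800,600),interpolation=3))
```

```text
shift [-0.0007  0.0014  0.0755] turn [-0.001   0.001   0.0001] | pos [ 599.7 -364.1  109.5] q [-0.55  0.59  1.55  0.    1.01  1.  ] F [0.4 0.1 0.1] op 0.36 t 9.7
```

View pics/bar.png

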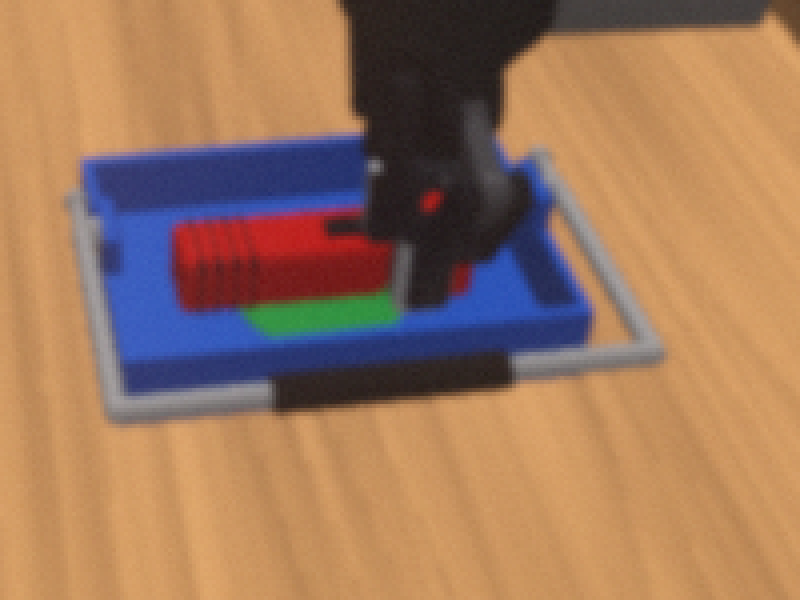

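The fingers, with tips at (425,305), are above and behind the bar in the picture, consistent with their height. Descending around the bar in two stages.

Request:
{"api": "send_rows", "payload": {"targets": [0, 0.001, 0.004, 0, 0, 0, -0.3, 0, 0.001, 0.012, 0, 0, 0, -0.3, 0, 0.001, 0.022, 0, 0, 0, -0.3, 0, 0.001, 0.031, 0, 0, 0, -0.3, 0, 0.001, 0.038, 0, 0, 0, -0.3, 0, 0.001, 0.044, 0, 0, 0, -0.3, 0, 0.001, 0.049, 0, 0, 0, -0.3, 0, 0.001, 0.054, 0, 0, 0, -0.3, 0, 0.001, 0.058, 0, 0, 0, -0.3, 0, 0.001, 0.06, 0, 0, 0, -0.3]}}

```text
clock: 10.58
eef_pos: [599.8, -366.0, 49.4]
tcp_rot: [-3.141, 0.0, 0.026]
contact_force: [-0.0, -0.2, -0.2]
opening: 0.35
grasp_force: 0.0
```

Request:
{"api": "send_rows", "payload": {"targets": [0, 0, 0.002, 0, 0, 0, -0.3, 0, 0, 0.005, 0, 0, 0, -0.3, 0, 0, 0.008, 0, 0, 0, -0.3, 0, 0, 0.011, 0, 0, 0, -0.3, 0, 0, 0.014, 0, 0, 0, -0.3, 0, 0, 0.015, 0, 0, 0, -0.3, 0, 0, 0.015, 0, 0, 0, -0.3]}}

```text
clock: 11.17
eef_pos: [599.8, -365.9, 34.6]
tcp_rot: [-3.141, 0.001, 0.026]
contact_force: [0.6, 0.8, -0.5]
opening: 0.35
grasp_force: 0.0
```

Request:
{"api": "send_rows", "payload": {"targets": [0, 0, 0, 0, 0, 0, -0.5, 0, 0, 0, 0, 0, 0, -0.6, 0, 0, 0, 0, 0, 0, -0.7, 0, 0, 0, 0, 0, 0, -0.8, 0, 0, 0, 0, 0, 0, -1, 0, 0, 0, 0, 0, 0, -1, 0, 0, 0, 0, 0, 0, -1], "grip_force": 25}}

```text
clock: 11.75
eef_pos: [600.2, -368.4, 35.8]
tcp_rot: [3.138, -0.001, 0.026]
contact_force: [-1.4, -8.9, -1.2]
opening: 0.176
grasp_force: 25.0
```

The bar is gripped: 15 mm opening, with the rubber sitting about 2.5 mm further -y than commanded. Swinging along the arc to 0.8 rad, with that correction built in.

Request:
{"api": "send_rows", "payload": {"targets": [0, 0.002, -0.003, 0, 0, 0, -1, 0, 0.002, -0.008, 0, 0, 0, -1, 0, 0.001, -0.015, 0, 0, 0, -1, 0, 0, -0.022, 0, 0, 0, -1, 0, -0.002, -0.029, 0, 0, 0, -1, 0, -0.004, -0.035, 0, 0, 0, -1, 0, -0.007, -0.042, 0, 0, 0, -1, 0, -0.01, -0.048, 0, 0, 0, -1, 0, -0.014, -0.054, 0, 0, 0, -1, 0, -0.018, -0.06, 0, 0, 0, -1, 0, -0.023, -0.066, 0, 0, 0, -1, 0, -0.028, -0.072, 0, 0, 0, -1]}}

```text
clock: 12.75
eef_pos: [599.6, -340.8, 109.8]
tcp_rot: [3.136, -0.002, 0.026]
contact_force: [-4.0, -11.6, 7.9]
opening: 0.178
grasp_force: 24.3
```

Run:
```python
from h import *
from rig import cams,r
plan([600,-268.5,136],0.026)
S=cams.grab_frame("side")
cv2.imwrite("pics/mid.png",cv2.resize(S["color"][220:370,260:460],(800,600),interpolation=3))
```

```text
shift [ 0.0024 -0.0721 -0.0265] turn [ 0.0053 -0.0018  0.0002] | pos [ 599.6 -340.8  109.8] q [-0.52  0.57  1.58 -0.    0.99  1.03] F [ -4.  -11.6   7.9] op 0.18 t 12.75
```

View pics/mid.png

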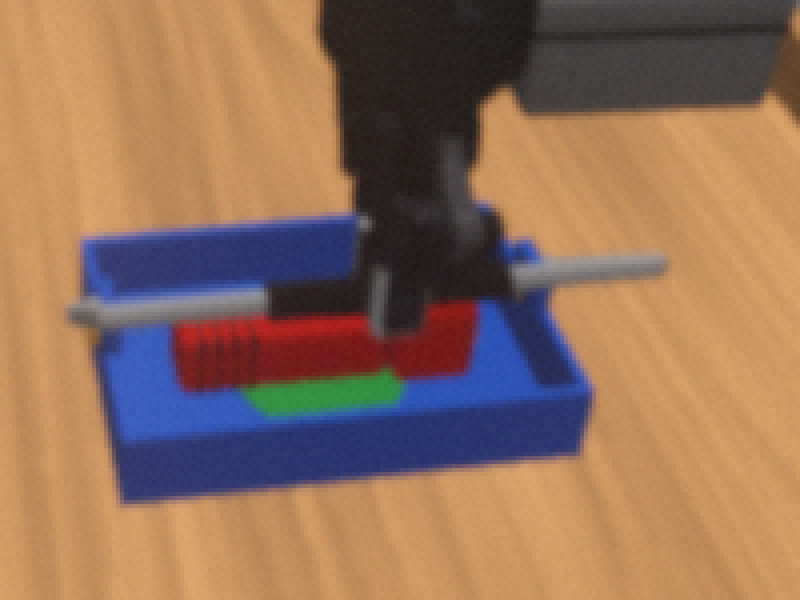

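The handle is following: the bar is at about (390,290), tilted up, and the torch is undisturbed beneath it. Continuing to upright.

Request:
{"api": "send_rows", "payload": {"targets": [0, -0.004, -0.005, 0, 0, 0, -1, 0, -0.01, -0.01, 0, 0, 0, -1, 0, -0.016, -0.014, 0, 0, 0, -1, 0, -0.022, -0.018, 0, 0, 0, -1, 0, -0.028, -0.021, 0, 0, 0, -1, 0, -0.034, -0.024, 0, 0, 0, -1, 0, -0.041, -0.026, 0, 0, 0, -1, 0, -0.048, -0.028, 0, 0, 0, -1, 0, -0.055, -0.029, 0, 0, 0, -1, 0, -0.062, -0.03, 0, 0, 0, -1, 0, -0.067, -0.03, 0, 0, 0, -1, 0, -0.069, -0.03, 0, 0, 0, -1]}}

```text
clock: 13.8
eef_pos: [598.0, -268.2, 138.0]
tcp_rot: [3.141, -0.001, 0.026]
contact_force: [-1.0, -10.1, 4.8]
opening: 0.175
grasp_force: 26.9
```

Request:
{"api": "send_rows", "payload": {"targets": [0, 0, 0, 0, 0, 0, -1, 0, 0, 0, 0, 0, 0, -1, 0, 0, 0, 0, 0, 0, -1, 0, 0, 0, 0, 0, 0, -1]}}

```text
clock: 14.13
eef_pos: [598.0, -268.5, 138.0]
tcp_rot: [-3.141, -0.001, 0.026]
contact_force: [0.4, -0.1, 8.2]
opening: 0.171
grasp_force: 27.0
```

Request:
{"api": "send_rows", "payload": {"targets": [0, -0.001, -0.001, 0, 0, 0, -1, 0, -0.002, -0.002, 0, 0, 0, -1, 0, -0.002, -0.002, 0, 0, 0, -1]}}

```text
clock: 14.38
eef_pos: [597.9, -268.2, 138.3]
tcp_rot: [3.139, -0.001, 0.026]
contact_force: [4.7, -11.2, -8.8]
opening: 0.177
grasp_force: 25.7
```

Request:
{"api": "send_rows", "payload": {"targets": [0, 0.002, 0, 0, 0, 0, -0.8, 0, 0.002, 0, 0, 0, 0, -0.6, 0, 0.002, 0, 0, 0, 0, -0.4, 0, 0.002, 0, 0, 0, 0, -0.2, 0, 0.002, 0, 0, 0, 0, -0.2, 0, 0.002, 0, 0, 0, 0, -0.2]}}

```text
clock: 14.88
eef_pos: [597.4, -268.8, 139.1]
tcp_rot: [-3.141, 0.0, 0.026]
contact_force: [-0.4, 0.3, 0.5]
opening: 0.398
grasp_force: 0.0
```

Request:
{"api": "send_rows", "payload": {"targets": [0, 0, -0.005, 0, 0, 0, -0.2, 0, 0, -0.015, 0, 0, 0, -0.2, 0, 0, -0.03, 0, 0, 0, -0.2, 0, 0, -0.05, 0, 0, 0, -0.2, 0, 0, -0.075, 0, 0, 0, -0.2, 0, 0, -0.1, 0, 0, 0, -0.2, 0, 0, -0.115, 0, 0, 0, -0.2, 0, 0, -0.12, 0, 0, 0, -0.2, 0, 0, -0.12, 0, 0, 0, -0.2, 0, 0, -0.12, 0, 0, 0, -0.2]}}

```text
clock: 15.72
eef_pos: [597.3, -269.0, 258.8]
tcp_rot: [-3.142, 0.0, 0.026]
contact_force: [-0.2, 1.0, -0.1]
opening: 0.399
grasp_force: 0.0
```

Run:
```python
from h import *
from rig import cams,r
S=cams.grab_frame("side")
print(proj(S,[[599.6,-268.5,152],[599.6,-278,151]]).round(1))
cv2.imwrite("pics/up.png",cv2.resize(S["color"][60:390,120:560],(800,600),interpolation=3))
```

```text
[[347.4 248.4]
 [348.8 252.2]]
```

View pics/up.png

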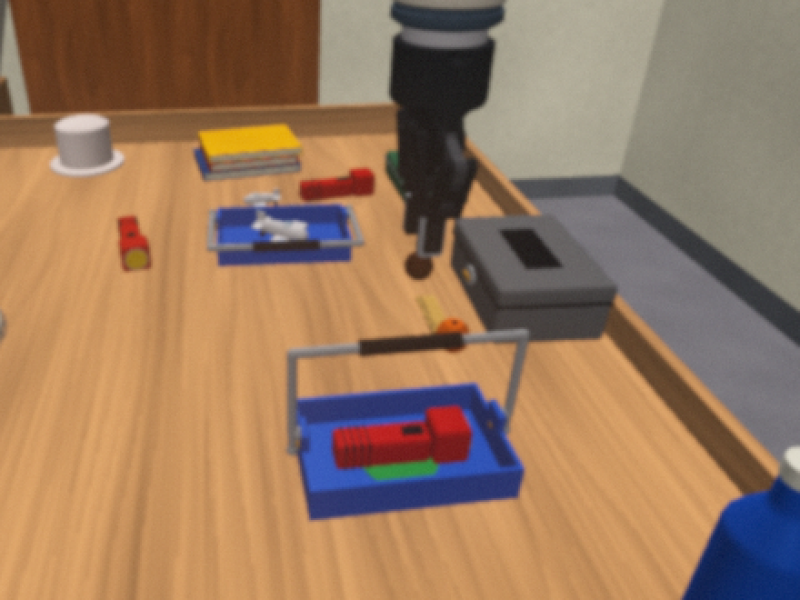

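The picture shows the handle upright on its own, with the bar at (411,343), which is full-frame (346,249) against a predicted (347,248). The torch lies flat in the tray, the plane's handle is still folded down, and the gripper is clear. Handing in.

```bash
python3 -c "
from rig import r
print(r.sign_off())"
```

```text
the job is handed in; nothing more can be done
None
```

The job is handed in: the red torch lies flat in the free right tray, that tray's handle stood upright on its own after release, and the aeroplane's tray and everything else were left as they were (about 16 s of the 59 s used).

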